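Couple a water filter cartridge to its quick coupler

ROBOT

A 6-joint arm with a two-finger parallel gripper is mounted at the origin on a cart in front of the work surface, level with it; the furniture and walls round the work are solid. World frame = base frame: x ahead of the robot, y to its left, z up, the work surface at z = 0. Lengths are in m, angles in rad, forces in N, time in s.
With the tool pointing down it reaches from about 0.25 to 0.725 m from the base axis. Payload 4 kg.
Tool frame: the origin (TCP) lies midway between the tips of the shut fingers; the grasp point (between the pads) lies 19 mm behind it (bot.grip_point_offset is the distance from the TCP to the grasp point, in m); z points along the fingers, y is the line along which they close (so a half turn about z gives the same grasp; the last joint's range is limited). The gripper opens to 85 mm and grips with 20 to 120 N. Pads are 22 mm wide; open, the fingers measure 114 mm over their backs; the gripper's body (76 mm by 85 mm) begins 54 mm behind the grasp point. The pads swing forward as they close: fully open they stand 13 mm farther back than shut.
Start: joints at [1.164, 0.241, 0.005, 1.335, 0, 1.571], TCP at [0.198, 0.459, 0.196] pointing down, gripper open.
Joint ranges: [-2.72, 2.72], [-1.05, 1.87], [-1.09, 1.28], [-1.99, 2.15], [-1.42, 1.44], [-3.14, 3.14]. Speed limits (rad/s): [2.79, 2.79, 3.14, 3.14, 3.14, 3.14].

INTERFACE

Orientations are given as a unit quaternion [x, y, z, w].
In Python, from workcell import bot gives the robot as it stands.
- The arm moves only by the tool step_arm, never from a script. Its argument "targets" is text: rows parted by semicolons, each of 7 numbers parted by spaces: the opening, from -1 (shut) to 1 (fully open), so that 0 is half open, then the shift along the world's x, y, z normalised to -1 to 1, where 1 is 0.5 m, then the turn, a rotation vector about the world's x, y, z normalised to -1 to 1, where 1 is pi/4 rad. In form: gripper x y z wx wy wz; .... A call has 1 to 10 rows; each row is the pose to reach, as a shift and turn from the pose commanded when the call began; what a row does not reach only later rows make up. A row lasts 1/12 s, in which the tool goes at most 41.7 mm and 7.16 degrees, less where a joint would pass 70% of its speed; a pose out of reach is approached as far as the arm can. A call with a number of a shift or a turn outside -1 to 1 is refused whole. A call with a gripper value outside its range is refused whole. The fingers move at their own pace and stop on an object; the grip force is fixed at half the most. Time passes only in rows, so rows that repeat a pose let the fingers close. It gives the time, the measured TCP pose, the force, the opening and the grip force at its end, in the units of the state.
- bot.get_obs(): the state, without advancing time (a new reading comes with each control period).
- bot.camera(name): name is "scene" or "side" or "wrist"; returns the picture (384x512x3 uint8, red, green, blue); there is no depth.
- bot.camera_info(name): a dict with "vertical_fov" (degrees; the focal length in pixels is half the picture's height over the tangent of half this angle, whatever the lens; pixels are square), "cx", "cy" (the principal point, pixels), "D" ([k1, k2, p1, p2, k3] as OpenCV has them; the pictures are not rectified), "pose" (4x4, takes a point from camera to world coordinates). Camera axes: x right, y up, looking along -z (the intrinsics and any distortion apply to the point x, -y, -z); pixel columns grow to the right and rows downward; lengths in m; the calibration is good to about 2 mm. A picture is of the moment at which its call begins: read the wrist's pose just before it. camera_info takes no time and is no camera call; for the wrist camera it gives the pose at the moment of the call.
- bot.job_done(): hands the job in; it is judged then, once.
The state is a dict: "clock": time; "joint_pos": joint angles; "joint_vel": joint speeds; "tau": joint torques, N m; "eef_pos": TCP position; "tool_rot": TCP orientation; "ft_force": force on the tool from outside, world axes, zero at the start; "ft_torque": the same for the moment, N m; "grip_width": finger opening in m; "grasp_force": force on a finger pad.
Only numpy, scipy, OpenCV 4.12 (cv2) and the standard library are available. Lean on these libraries where they do the work, as an engineer would, in place of code of your own. Each camera call takes 0.05 s, during which the arm holds its last target. There are 200 camera calls.

TASK

Fit the tall water filter cartridge from the wooden rack to the quick coupler that stands on the worktop. First pull the coupler's sleeve back (down) until it catches there by itself and let go of it, then push the cartridge's plug straight into the mouth until the sleeve springs forward (up) again and locks it, and leave it standing there upright. Feel your way, because the coupler's height is set by hand: never press down on the coupler, directly or through the cartridge, with more than about 30 N, and leave the short blanking plug in the rack and the other things on the worktop where they are.

Things in the scene. Friction and masses are not known exactly. Their poses are not given: they have to be found in the camera images.
- coupler: Foot of the quick coupler, fixed: white plastic disc 88 mm across, a steel coupler stands upright on its axis. Origin at the centre of its underside, z up. Yaw does not matter to the round plug. The coupler's height on its stem was set by hand and is NOT measured: its mouth (top end) is 105 to 145 mm above this origin, the same through a run. The stem does not give when pressed.
- mouth_low (a point): Point fixed to the foot, on the axis, 105 mm above its underside: the LOWEST the mouth can be; the true one is 0 to 40 mm higher. Mouth: flat steel ring 34 to 38 mm across; inside it a funnel narrows to the 25.6 mm bore in 5 mm. Below the mouth, sleeve forward: the sleeve's upper end 6 mm, upper face of its flange 29 mm, flange's underside 34 mm. Sleeve 47 mm across, flange 68 mm.
- sleeve (a joint): How far (m) the dark steel sleeve is pulled back (down): 0 forward, 0.014 its end stop. Spring: 4 N up at 0, 8 N at 0.014. Grip its barrel or press its flange. Past about 0.0125 it catches: let go, it stays at 0.008 to 0.011. A plug that pushes the valve down frees it. Forward and empty, two jaws bar the bore 15 mm below the mouth.
- valve (a joint): Height (m) of the spring valve, a brass disc in the bore: about 0 with the sleeve forward and no plug (top 20 mm below the mouth), about +0.007 with the sleeve caught back (top 13 mm below the mouth), -0.005 to -0.008 with a plug home. It pushes a plug up with 3 N at first, 6 N when home.
- cartridge: Filter cartridge, loose, 0.15 to 0.3 kg, white plastic, plug down in one of the rack's holes. Origin at the centre of the plug's lower tip, z up. Steel plug 23.6 mm across up to 27.5 mm (3 mm bevel at the tip, groove from 6 to 13.5 mm), then a shoulder 40 mm across, then a round body 48 mm across from 31.5 mm to the top at 117.5 mm.
- shoulder (a point): Centre of the cartridge's shoulder, on its axis 27.5 mm above the tip. Pushed in, the shoulder stops hard on the coupler's mouth; the sleeve springs forward when it is within about 1.5 mm of it (the push needed rises to about 6 N, more if it rubs). Let go, the cartridge rises 1 to 2 mm and hangs on the jaws.
- bush (a joint): How far (m) the black rubber bush and post between the foot and the column yields: about 0 at rest, 0.00004 per newton pressed down on the coupler; over 0.0014 (35 N) is too much.
- cap: Short blanking plug, loose, in the rack's other hole: the same steel plug, but a round knob 40 mm across that ends 50 mm above its tip (its origin, z up). Not to be used.
- rack: Wooden block, fixed, 70 x 160 x 36 mm (x, y, z), origin at the centre of its underside. Two holes 30 mm across and 30 mm deep at y = -42 mm and +42 mm; the cartridge and the blanking plug hang in them by their shoulders, so that their tips are 8.5 mm above the worktop. Behind the rack a rail hangs under the wall cabinets, 545 mm above the worktop: carry low.
- spice: Spice jar, a bystander, loose, 44 mm across, 96 mm high, origin at its underside.
- lemon: Lemon, a bystander, loose, about 78 x 55 x 56 mm, origin at its underside.
- garlic: Garlic bulb, a bystander, loose, about 50 mm, origin at its underside.

How it is judged:
On the way, in this order (a step that is already met when the one before it is completed fails the run):
1. The sleeve is caught back (more than 7 mm) with nothing holding it, the cartridge still in the rack (value of joint sleeve above 0.007 m and contact force between each of the arm, the fingers and coupler below 0.3 N and distance of cartridge from where it was at the start of the episode below 0.01 m), for 0.2 s.
2. The cartridge's plug is home in the coupler and the sleeve has sprung forward (value of joint sleeve below 0.0025 m and value of joint valve below -0.004 m and horizontal distance between cartridge and coupler below 0.003 m and angle between cartridge's own z axis and vertical below 0.07 rad), for 0.2 s.
At the end, for the whole second after the job is handed in: The cartridge stands in the coupler: valve pushed below -4 mm, sleeve forward within 2.5 mm, plug axis within 3 mm of the coupler's axis at the tip and within 0.07 rad of upright, at rest; the blanking plug is still in the rack (its tip within 55 mm of the rack's origin) (all of step 2 and linear speed of cartridge below 0.02 m/s and distance between cap and rack below 0.055 m); the robot touches nothing.
It fails at once if The blanking plug is moved more than 20 mm (distance of cap from where it was at the start of the episode above 0.02 m).
It fails at once if The spice jar, the lemon or the garlic bulb is moved more than 30 mm (distance of any of spice, lemon, garlic from where it was at the start of the episode above 0.03 m).
It fails at once if The coupler is pressed down with more than 35 N (its rubber bush yields more than 1.4 mm) (value of joint bush above 0.0014 m).
It also fails if it takes over 56 s, if anything falls off the work surface, if the arm or the gripper's body presses on something with over 40 N, if the wrist force passes 120 N, or if a joint passes its speed limit or range.

## Working session

There is one attempt and no reset: what is moved stays moved. The work goes in short steps, Python scripts to look and compute and a tool call to move; the robot and the scene stay as the last step left them, time stands still between calls to the robot, and variables do not carry over. Pictures are saved under pics/ and viewed, at most 10 in all, crops included, and the job is handed in when it is done.

Besides the shell and the picture viewer there is one more tool, called after "Call:" as name(argument=value, ...) on one line, values as JSON. step_arm: Moves the arm, as the interface text tells. Scaled input: -1 to 1 covers 0.5 m each way for a shift and pi/4 rad each way for a turn. Its arguments: {"type":"object","properties":{"targets":{"type":"string"}},"required":["targets"]}

```bash
ls; mkdir -p pics; python3 - <<'E'
from workcell import bot
import cv2,numpy as np
o=bot.get_obs();print({k:np.round(v,4).tolist() for k,v in o.items()}, bot.grip_point_offset)
for n in ["scene","side"]:
    i=bot.camera_info(n);print(n,i)
    cv2.imwrite(f"pics/{n}0.png",bot.camera(n)[:,:,::-1])
E
```

```text
pics
{'clock': 0.0, 'joint_pos': [1.164, 0.2414, 0.0037, 1.3352, 0.0, 1.5708], 'joint_vel': [0.0, 0.0004, 0.0004, 0.0002, 0.0008, 0.0012], 'tau': [-0.0002, -37.2321, 25.2407, 0.0171, -0.0002, 0.0], 'eef_pos': [0.1975, 0.4586, 0.1951], 'tool_rot': [0.202, 0.9794, -0.001, -0.0002], 'ft_force': [-0.5492, 0.9475, -0.1903], 'ft_torque': [-0.038, -0.0171, -0.0115], 'grasp_force': 0.0, 'grip_width': 0.0855} 0.0187
scene {'vertical_fov': 54.52666728083913, 'cx': 252.63480456061592, 'cy': 187.09621494479745, 'D': array([-0.00626365,  0.        ,  0.        ,  0.        ,  0.        ]), 'pose': array([[ 0.88393987,  0.17583824, -0.43327961, -0.01064536],
       [-0.46757629,  0.34182718, -0.815185  , -1.06047496],
       [ 0.00476605,  0.9231658 ,  0.38437247,  0.58505111],
       [ 0.        ,  0.        ,  0.        ,  1.        ]])}
side {'vertical_fov': 56.98881154870141, 'cx': 251.13460500884938, 'cy': 190.69593852092743, 'D': array([-0.09330053,  0.        ,  0.        ,  0.        ,  0.        ]), 'pose': array([[ 0.98056617,  0.10663533, -0.16467812,  0.36310835],
       [-0.1961298 ,  0.51225785, -0.83613695, -1.02873286],
       [-0.00480408,  0.8521859 ,  0.52321709,  0.71824447],
       [ 0.        ,  0.        ,  0.        ,  1.        ]])}
```

View pics/scene0.png

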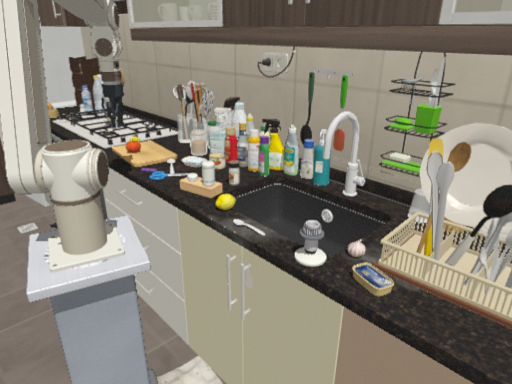

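View pics/side0.png

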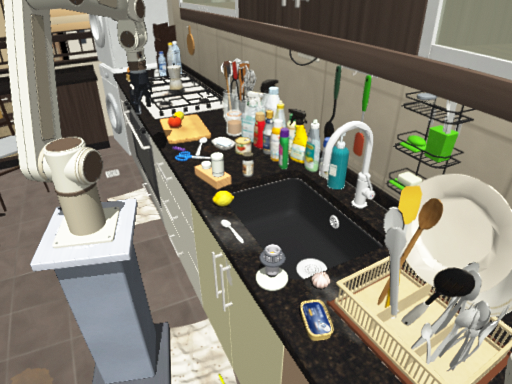

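The scene picture shows the coupler foot near (311,257), the rack near (201,187) with the white cartridge at (208,172), the lemon at (226,201) and the garlic at (357,248). In the side picture the coupler is near (272,278) and the rack near (213,175). I'll zoom in on both.

```bash
cat > h.py <<'E'
import cv2,numpy as np
from workcell import bot
def ray(i,u,v):
    f=192/np.tan(np.radians(i["vertical_fov"])/2)
    K=np.array([[f,0,i["cx"]],[0,f,i["cy"]],[0,0,1]])
    p=cv2.undistortPoints(np.array([[[u,v]]],float),K,np.array(i["D"]))[0,0]
    P=i["pose"];d=P[:3,:3]@np.array([p[0],-p[1],-1]);return P[:3,3],d/np.linalg.norm(d)
def plane(i,u,v,z):
    o,d=ray(i,u,v);return o+d*(z-o[2])/d[2]
def tri(rs):
    A=0;b=0
    for o,d in rs:
        M=np.eye(3)-np.outer(d,d);A=A+M;b=b+M@o
    return np.linalg.solve(A,b)
def proj(i,X):
    f=192/np.tan(np.radians(i["vertical_fov"])/2)
    K=np.array([[f,0,i["cx"]],[0,f,i["cy"]],[0,0,1]]);P=i["pose"]
    c=P[:3,:3].T@(np.array(X)-P[:3,3]);c=c*[1,-1,-1]
    return cv2.projectPoints(c.reshape(1,1,3),np.zeros(3),np.zeros(3),K,np.array(i["D"]))[0].ravel()
E
python3 - <<'E'
from h import *
a=cv2.imread("pics/scene0.png");b=cv2.imread("pics/side0.png")
def c(im,u,v):return cv2.resize(im[v-30:v+30,u-40:u+40],(400,300),interpolation=cv2.INTER_CUBIC)
cv2.imwrite("pics/z.png",np.vstack([np.hstack([c(a,205,178),c(b,217,170)]),np.hstack([c(a,311,245),c(b,272,268)])]))
s=bot.camera_info("scene");d=bot.camera_info("side")
print(plane(s,311,258,.015),plane(d,272,280,.015))
print(plane(s,201,187,.036),plane(d,213,175,.036))
E
```

```text
[ 0.53795546 -0.37072506  0.015     ] [ 0.54916999 -0.36892708  0.015     ]
[0.43283504 0.19528509 0.036     ] [0.45255013 0.20967825 0.036     ]
```

View pics/z.png

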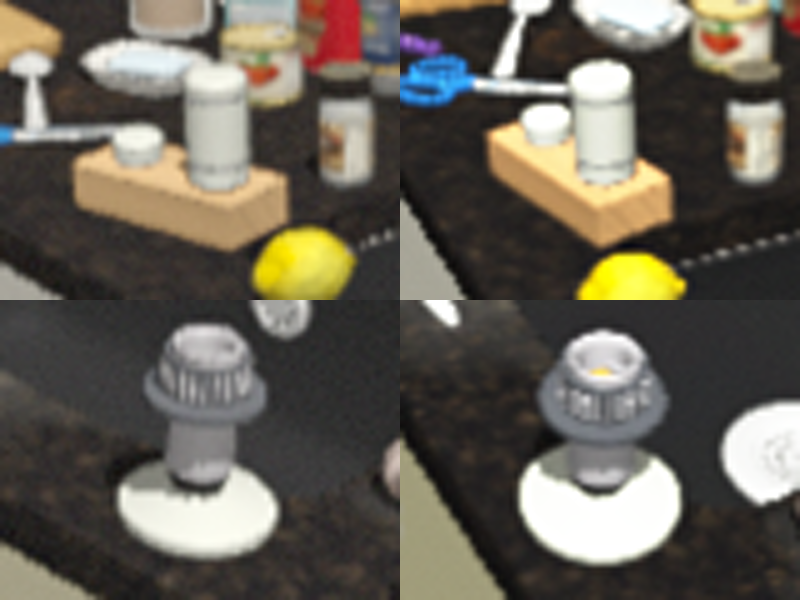

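The zoom shows the coupler mouth ring at scene (312.6,223.4) and side (273,248). The cartridge top is at scene (208.6,163.4) and side (217.4,155), and the cap knob is at scene (192.6,175).

```bash
python3 - <<'E'
from h import *
s=bot.camera_info("scene");d=bot.camera_info("side")
def both(n,a,b,z):
    print(n,plane(s,*a,z).round(4),plane(d,*b,z).round(4),tri([ray(s,*a),ray(d,*b)]).round(4))
both("foot",(310.6,256),(272,279),.01)
both("mouth",(312.6,223.4),(273,248),.125)
both("cart",(208.6,163.4),(217.4,155),.126)
both("cartbase",(208.6,184.5),(217.8,174.5),.036)
both("cap",(192.6,174),(206.2,163.5),.0585)
both("spice",(234,184),(248,174.5),.0)
both("spicetop",(234,162.5),(248,155),.096)
both("lemon",(225.5,201),(223.3,198.5),.028)
both("rackcornernear",(211.5,193.5),(217.5,182),.036)
both("rackcornerL",(180,180),(195,166),.036)
both("rackcornerR",(222.5,184.5),(231,176),.036)
E
```

```text
foot [ 0.5477 -0.356   0.01  ] [ 0.5514 -0.3606  0.01  ] [ 0.5527 -0.3522  0.0042]
mouth [ 0.5318 -0.3741  0.125 ] [ 0.5496 -0.3649  0.125 ] [ 0.5561 -0.3429  0.1047]
cart [0.4678 0.195  0.126 ] [0.474  0.2012 0.126 ] [0.4754 0.2155 0.1188]
cartbase [0.4681 0.2056 0.036 ] [0.4718 0.2098 0.036 ] [0.4727 0.2183 0.0309]
cap [0.4328 0.287  0.0585] [0.4325 0.2715 0.0585] [0.4316 0.2785 0.0585]
spice [0.5955 0.2455 0.    ] [0.6018 0.2491 0.    ] [ 0.6047  0.2653 -0.009 ]
spicetop [0.5948 0.2407 0.096 ] [0.6005 0.2377 0.096 ] [0.6035 0.2574 0.0881]
lemon [0.4709 0.0512 0.028 ] [0.4716 0.042  0.028 ] [0.4712 0.0487 0.0266]
rackcornernear [0.4451 0.119  0.036 ] [0.4637 0.1506 0.036 ] [0.4684 0.1858 0.0101]
rackcornerL [0.3839 0.3026 0.036 ] [0.3868 0.3028 0.036 ] [0.3868 0.3119 0.0318]
rackcornerR [0.5162 0.1809 0.036 ] [0.5216 0.1868 0.036 ] [0.5234 0.1986 0.0288]
```

Call:
step_arm(targets="1 0.28 -0.72 0.2 0 0 -0.85; 1 0.28 -0.72 0.2 0 0 -0.85; 1 0.28 -0.72 0.2 0 0 -0.85; 1 0.28 -0.72 0.2 0 0 -0.85; 1 0.28 -0.72 0.2 0 0 -0.85; 1 0.28 -0.72 0.2 0 0 -0.85; 1 0.28 -0.72 0.2 0 0 -0.85; 1 0.28 -0.72 0.2 0 0 -0.85; 1 0.28 -0.72 0.2 0 0 -0.85; 1 0.28 -0.72 0.2 0 0 -0.85")

```text
clock: 0.93
eef_pos: [0.3385, 0.0962, 0.297]
tool_rot: [0.513, 0.858, 0.0, 0.001]
ft_force: [0.5, 0.2, -0.2]
grip_width: 0.085
grasp_force: 0.0
```

Call:
step_arm(targets="1 0.4 -0.7 0 0 0 -0.85; 1 0.4 -0.7 0 0 0 -0.85; 1 0.4 -0.7 0 0 0 -0.85; 1 0.4 -0.7 0 0 0 -0.85; 1 0.4 -0.7 0 0 0 -0.85; 1 0.4 -0.7 0 0 0 -0.85; 1 0.4 -0.7 0 0 0 -0.85; 1 0.4 -0.7 0 0 0 -0.85; 1 0.4 -0.7 0 0 0 -0.85; 1 0.4 -0.7 0 0 0 -0.85")

```text
clock: 1.77
eef_pos: [0.5386, -0.2541, 0.2944]
tool_rot: [0.766, 0.643, -0.001, -0.0]
ft_force: [0.7, -0.1, -0.0]
grip_width: 0.0856
grasp_force: 0.0
```

```bash
python3 - <<'E'
from h import *
o=bot.get_obs();print({k:np.round(o[k],4).tolist() for k in ("clock","joint_pos","eef_pos","tool_rot","ft_force","grip_width")})
i=bot.camera_info("wrist");im=bot.camera("wrist");print(i)
np.save("i1.npy",i,allow_pickle=True)
cv2.imwrite("pics/w1.png",im[:,:,::-1])
print(proj(i,[.551,-.358,.105]),proj(i,[.551,-.358,.01]))
E
```

```text
{'clock': 1.7667, 'joint_pos': [-0.4406, 0.4338, 0.5318, 1.6701, -0.0006, 1.3036], 'eef_pos': [0.5386, -0.2541, 0.2944], 'tool_rot': [0.7657, 0.6432, -0.0005, -0.0005], 'ft_force': [0.7046, -0.1396, -0.006], 'grip_width': 0.0856}
{'vertical_fov': 68.34926539787385, 'cx': 255.25544956097588, 'cy': 191.8603253886671, 'D': array([-0.03048023,  0.        ,  0.        ,  0.        ,  0.        ]), 'pose': array([[ 0.98512048,  0.16246505,  0.05606018,  0.55294317],
       [-0.17185504,  0.93472644,  0.31105035, -0.17416227],
       [-0.00186612, -0.31605629,  0.9487386 ,  0.47282188],
       [ 0.        ,  0.        ,  0.        ,  1.        ]])}
[276.37654091 230.74302541] [272.65202335 206.59870611]
```

View pics/w1.png

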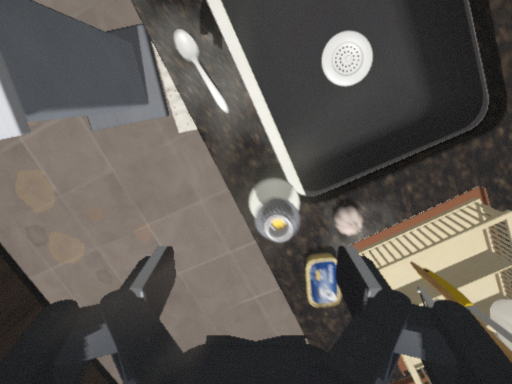

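The wrist view shows the coupler mouth near (279,223), with the brass valve in it and the white foot behind at (275,200). The garlic is at (348,220) and the tin at (323,280).

```bash
cat >> h.py <<'E'
def brass(im,u,v,r=35):
    h=cv2.cvtColor(im,cv2.COLOR_RGB2HSV);m=cv2.inRange(h,(15,90,80),(40,255,255))
    k=np.zeros_like(m);cv2.circle(k,(int(u),int(v)),r,255,-1);m&=k
    ys,xs=np.nonzero(m);return xs.mean(),ys.mean(),len(xs)
E
python3 - <<'E'
from h import *
i=np.load("i1.npy",allow_pickle=True).item()
w=cv2.imread("pics/w1.png")[:,:,::-1];s=cv2.imread("pics/side0.png")[:,:,::-1]
a=brass(w,279,223);b=brass(s,272,253,10);print(a,b)
d=bot.camera_info("side")
for z in(.085,.1,.11,.12): print(z,plane(i,a[0],a[1],z).round(4),plane(d,b[0],b[1],z).round(4))
c=w[170:260,230:330];cv2.imwrite("pics/w1z.png",cv2.resize(c,(660,594),interpolation=cv2.INTER_CUBIC))
E
```

```text
(np.float64(278.2), np.float64(224.12941176470588), 85) (np.float64(271.5), np.float64(252.0), 4)
0.085 [ 0.5552 -0.3576  0.085 ] [ 0.5543 -0.3351  0.085 ]
0.1 [ 0.5551 -0.3505  0.1   ] [ 0.5498 -0.3515  0.1   ]
0.11 [ 0.5551 -0.3458  0.11  ] [ 0.5467 -0.3625  0.11  ]
0.12 [ 0.555 -0.341  0.12 ] [ 0.5437 -0.3734  0.12  ]
```

View pics/w1z.png

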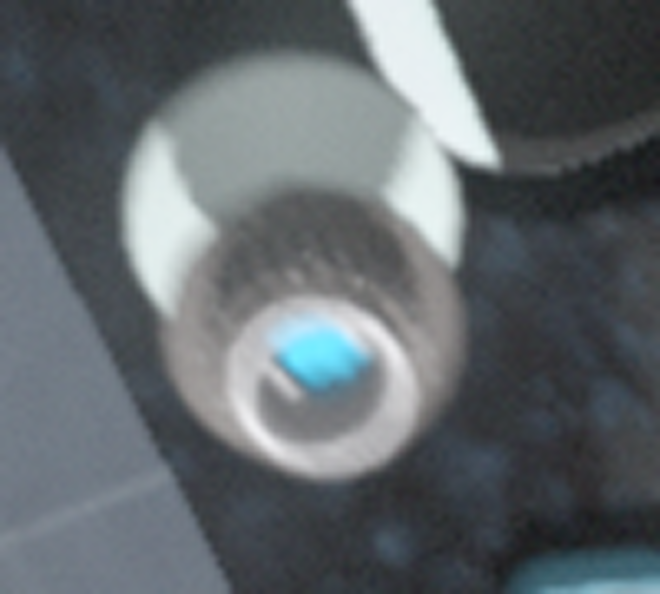

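```bash
python3 - <<'E'
from h import *
i=np.load("i1.npy",allow_pickle=True).item();s=bot.camera_info("scene");d=bot.camera_info("side")
for z in(0,.005,.01,.015): print("foot",z,plane(i,274.2,203.6,z).round(4),plane(s,310.6,256,z).round(4),plane(d,272,279,z).round(4))
for z in(.105,.115,.125): print("mouth",z,plane(i,278.8,228.8,z).round(4),plane(s,312.6,223.4,z).round(4),plane(d,273,248,z).round(4))
E
```

```text
foot 0 [ 0.5546 -0.3568  0.    ] [ 0.5574 -0.3438  0.    ] [ 0.5541 -0.3512  0.    ]
foot 0.005 [ 0.5545 -0.3548  0.005 ] [ 0.5526 -0.3499  0.005 ] [ 0.5527 -0.3559  0.005 ]
foot 0.01 [ 0.5545 -0.3529  0.01  ] [ 0.5477 -0.356   0.01  ] [ 0.5514 -0.3606  0.01  ]
foot 0.015 [ 0.5545 -0.351   0.015 ] [ 0.5429 -0.3622  0.015 ] [ 0.5501 -0.3653  0.015 ]
mouth 0.105 [ 0.5549 -0.3555  0.105 ] [ 0.5554 -0.3442  0.105 ] [ 0.5559 -0.3425  0.105 ]
mouth 0.115 [ 0.5548 -0.3506  0.115 ] [ 0.5436 -0.3591  0.115 ] [ 0.5528 -0.3537  0.115 ]
mouth 0.125 [ 0.5548 -0.3457  0.125 ] [ 0.5318 -0.3741  0.125 ] [ 0.5496 -0.3649  0.125 ]
```

Call:
step_arm(targets="1 0.03 -0.2 -0.2 0 0 0; 1 0.03 -0.2 -0.2 0 0 0; 1 0.03 -0.2 -0.2 0 0 0; 1 0.03 -0.2 -0.2 0 0 0; 1 0.03 -0.2 -0.2 0 0 0; 1 0.03 -0.2 -0.2 0 0 0")

```text
clock: 2.32
eef_pos: [0.552, -0.3503, 0.1947]
tool_rot: [0.765, 0.644, -0.0, -0.002]
ft_force: [-0.6, 0.8, -0.0]
grip_width: 0.0853
grasp_force: 0.0
```

```bash
python3 - <<'E'
from h import *
o=bot.get_obs();print(o["eef_pos"],o["tool_rot"],o["ft_force"])
i=bot.camera_info("wrist");im=bot.camera("wrist")
np.save("i2.npy",i,allow_pickle=True)
cv2.imwrite("pics/w2f.png",im[:,:,::-1])
p=proj(i,[.5535,-.352,.113]);print(p)
u,v=map(int,p);y0=max(0,v-60);x0=u-80;print(x0,y0)
cv2.imwrite("pics/w2.png",cv2.resize(im[y0:y0+120,x0:x0+160,::-1],(800,600),interpolation=cv2.INTER_CUBIC))
E
```

```text
[ 0.55198538 -0.3503318   0.1947397 ] [ 7.65270112e-01  6.43706811e-01 -2.37735642e-04 -1.77220575e-03] [-0.56826217  0.77654148 -0.03574017]
[257.27435061 188.06600075]
177 128
```

View pics/w2.png

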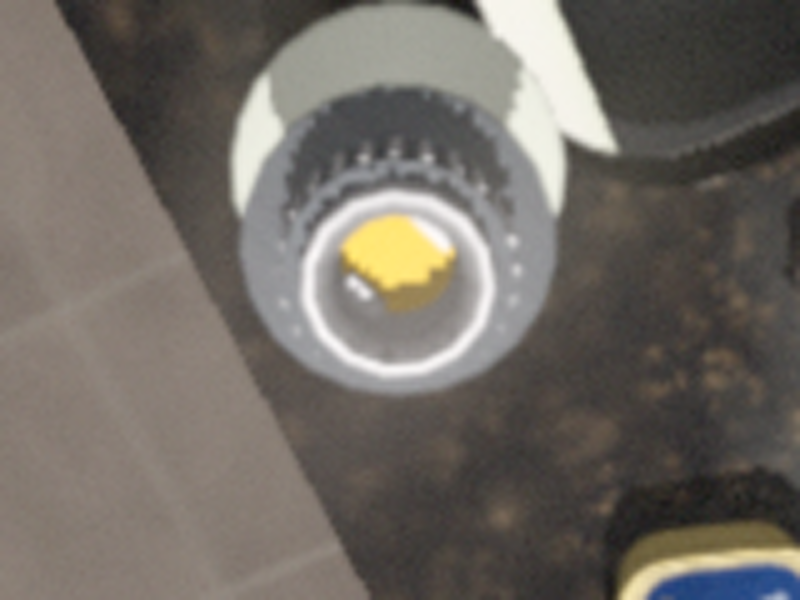

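The mouth ring is centred at crop (398,284), which is full-image (256.6,184.8), and is 39.2 px across. The flange is 63.4 px across.

```bash
python3 - <<'E'
from h import *
i1=np.load("i1.npy",allow_pickle=True).item();i2=np.load("i2.npy",allow_pickle=True).item();d=bot.camera_info("side");s=bot.camera_info("scene")
print(tri([ray(i1,278.8,228.8),ray(i2,256.4,184.6)]),tri([ray(i1,278.8,228.8),ray(i2,256.4,184.6),ray(d,273,248),ray(s,312.6,223.4)]))
for z in(.108,.111,.114,.117): print(z,plane(i1,278.8,228.8,z),plane(i2,256.4,184.6,z))
u2=256.4
a=ray(i2,u2-19.6,184.6)[1];b=ray(i2,u2+19.6,184.6)[1]
o,dd=ray(i2,u2,184.6);L=.038/np.linalg.norm(a-b);print(o+dd*L)
E
```

```text
[ 0.55444779 -0.34312175  0.13041463] [ 0.55325183 -0.35022799  0.11038833]
0.108 [ 0.55486532 -0.3540687   0.108     ] [ 0.55300575 -0.3499035   0.108     ]
0.111 [ 0.55484951 -0.35258929  0.111     ] [ 0.55315837 -0.34900901  0.111     ]
0.114 [ 0.55483371 -0.35110989  0.114     ] [ 0.55331099 -0.34811451  0.114     ]
0.117 [ 0.5548179  -0.34963048  0.117     ] [ 0.55346361 -0.34722002  0.117     ]
[ 0.55312163 -0.34922437  0.11027769]
```

Call:
step_arm(targets="0.3 0.002 0.001 -0.06 0 0 0; 0.3 0.002 0.001 -0.1 0 0 0; 0.3 0.002 0.001 -0.14 0 0 0; 0.3 0.002 0.001 -0.17 0 0 0; 0.3 0.002 0.001 -0.18 0 0 0; 0.3 0.002 0.001 -0.18 0 0 0; 0.3 0.002 0.001 -0.18 0 0 0")

```text
clock: 2.95
eef_pos: [0.5551, -0.3499, 0.1083]
tool_rot: [0.765, 0.645, 0.001, 0.001]
ft_force: [0.1, -0.0, -0.2]
grip_width: 0.0558
grasp_force: 0.0
```

```bash
python3 - <<'E'
from h import *
im=bot.camera("wrist");a=im[100:384,90:430]
b=bot.camera("side")[210:310,215:335]
cv2.imwrite("pics/w3.png",np.hstack([cv2.resize(x,(400,400))[:,:,::-1] for x in(a,b)]))
print(bot.get_obs()["eef_pos"])
E
```

```text
[ 0.55527164 -0.35057615  0.10861321]
```

View pics/w3.png

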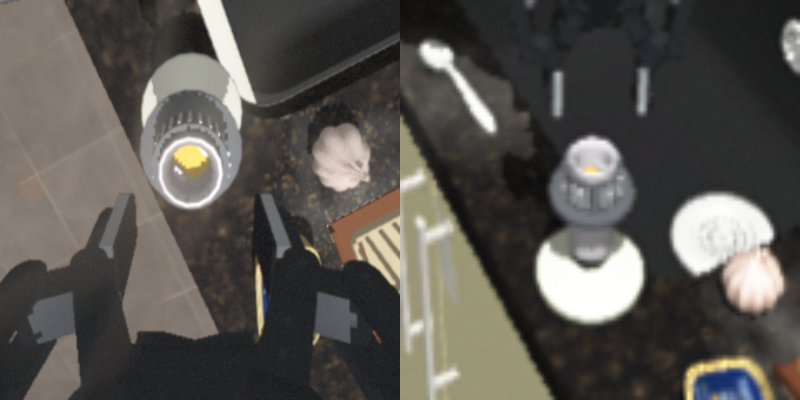

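The left crop shows the mouth near full-image (251,224), ahead of the fingertips. The side crop shows the fingertips above or behind the mouth, so I'll check the geometry.

```bash
python3 - <<'E'
from h import *
i=bot.camera_info("wrist");e=bot.get_obs()["eef_pos"];print(e)
print("tcp",proj(i,e),i["pose"][:3,3]);d=bot.camera_info("side")
print("tcp in side",proj(d,e),proj(d,[.554,-.35,.11]))
im=bot.camera("wrist");cv2.imwrite("pics/w4.png",im[:,:,::-1])
# finger tips in side: crop(555,110),(642,112)
for z in (.11,.15,.19):
  print(plane(d,215+155*.3,210+113*.25,z),plane(d,215+242*.3,210+113*.25,z))
g=cv2.GaussianBlur(cv2.cvtColor(im,cv2.COLOR_RGB2GRAY),(3,3),0)
m=(g>225).astype(np.uint8);m[:180]=0;m[270:]=0;m[:,:215]=0;m[:,290:]=0
c=max(cv2.findContours(m,0,1)[0],key=cv2.contourArea);(x,y),(w,h),_=E=cv2.fitEllipse(c);print(E)
r=max(w,h)/2
o,t=ray(i,x,y);L=.038/np.linalg.norm(ray(i,x-r,y)[1]-ray(i,x+r,y)[1]);print(o+t*L)
for z in(.095,.105,.115,.125):print(plane(i,x,y,z))
E
```

```text
[ 0.55527164 -0.35057615  0.10861321]
tcp [255.09697361 221.83930182] [ 0.56854937 -0.27019381  0.28695745]
tcp in side [273.5598545  248.97260084] [273.04677983 248.48909435]
[ 0.53382192 -0.3030111   0.11      ] [ 0.60281506 -0.31742309  0.11      ]
[ 0.52259527 -0.35073677  0.15      ] [ 0.58705122 -0.36420097  0.15      ]
[ 0.51136863 -0.39846243  0.19      ] [ 0.57128738 -0.41097886  0.19      ]
((250.9657745361328, 220.71875), (47.560184478759766, 52.241615295410156), 91.59896087646484)
[ 0.55164783 -0.35403625  0.0978371 ]
[ 0.55139429 -0.35529401  0.095     ]
[ 0.55228798 -0.35086073  0.105     ]
[ 0.55318167 -0.34642744  0.115     ]
[ 0.55407536 -0.34199416  0.125     ]
```

```bash
python3 - <<'E'
from h import *
e=bot.get_obs()["eef_pos"];w=cv2.imread("pics/w4.png");S=bot.camera("scene")[:,:,::-1].copy();D=bot.camera("side")[:,:,::-1].copy()
print([proj(bot.camera_info(n),e).round(1) for n in("scene","side")])
def c(im,u,v,r):return cv2.resize(np.clip(im[v-r*3//4:v+r*3//4,u-r:u+r].astype(float)*1.8,0,255).astype(np.uint8),(400,300),interpolation=cv2.INTER_CUBIC)
cv2.imwrite("pics/c5.png",np.vstack([np.hstack([c(S,312,210,40),c(D,273,235,40)]),np.hstack([c(w,256,254,170),c(cv2.imread("pics/scene0.png"),115,100,40)])]))
print(proj(bot.camera_info("scene"),[.1975,.4586,.1951]))
E
```

```text
[array([314. , 223.3]), array([273.5, 249.1])]
[119.65334652 137.778634  ]
```

View pics/c5.png

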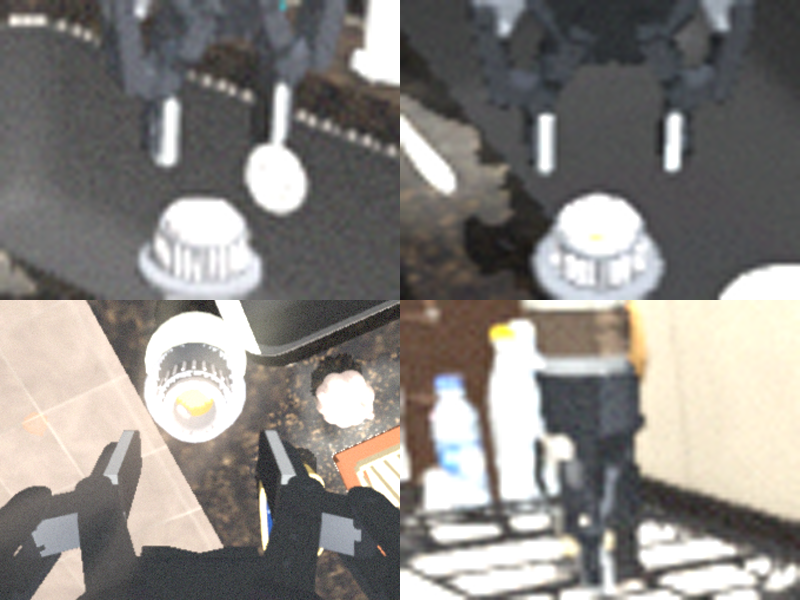

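The tips show clearly above the mouth in both fixed views. The left tip is at scene (305,213) and side (262,239.4), and the right tip at side (287.8,239.4).

```bash
python3 - <<'E'
from h import *
d=bot.camera_info("side");s=bot.camera_info("scene");e=bot.get_obs()["eef_pos"];i=bot.camera_info("wrist")
L=tri([ray(s,305,213),ray(d,262,239.4)]);R=tri([ray(s,328,210),ray(d,287.8,239.4)]);print(L,R,(L+R)/2,e)
# wrist: tips full px: crop(135,430)->, (262,430)
for n,x in(("L",135),("R",262)): print(n,86+x*.85,127+130*.85)
P=tri([ray(s,305,213),ray(d,262,239.4),ray(i,86+128*.85,127+131*.85)]);print(P, proj(i,L),proj(i,R))
for dz in(0,.01,.03,.04):print(dz,proj(i,e+[.03,-.005,dz]),proj(i,e+[-.03,.005,dz]))
E
```

```text
[ 0.52397464 -0.34956327  0.14570352] [ 0.58736564 -0.36503186  0.14718285] [ 0.55567014 -0.35729756  0.14644319] [ 0.55458103 -0.35069047  0.10752966]
L 200.75 237.5
R 308.7 237.5
[ 0.52499108 -0.34241883  0.14133451] [201.64757287 256.49534395] [316.28333465 264.644148  ]
0 [299.1197455  221.59189562] [210.99917782 222.08757997]
0.01 [301.38061642 227.92654088] [208.77639138 228.4475132 ]
0.03 [306.66375472 242.74186593] [203.58243322 243.32188704]
0.04 [309.77559502 251.47668856] [200.52324719 252.09145191]
```

Call:
step_arm(targets="0.3 -0.002 0 -0.01 0 0 0; 0.3 -0.002 0 -0.02 0 0 0; 0.3 -0.002 0 -0.03 0 0 0; 0.3 -0.002 0 -0.04 0 0 0; 0.3 -0.002 0 -0.05 0 0 0; 0.3 -0.002 0 -0.05 0 0 0; 0.3 -0.002 0 -0.05 0 0 0")

```text
clock: 3.78
eef_pos: [0.5524, -0.35, 0.0802]
tool_rot: [0.765, 0.644, -0.0, -0.001]
ft_force: [0.1, 0.5, 0.5]
grip_width: 0.055
grasp_force: 0.0
```

Call:
step_arm(targets="0.3 0 0 -0.008 0 0 0; 0.3 0 0 -0.016 0 0 0; 0.3 0 0 -0.016 0 0 0; 0.3 0 0 -0.016 0 0 0")

```text
clock: 4.12
eef_pos: [0.5526, -0.3501, 0.0726]
tool_rot: [0.765, 0.644, -0.0, -0.0]
ft_force: [-0.0, -0.0, -0.4]
grip_width: 0.0551
grasp_force: 0.0
```

Call:
step_arm(targets="0.3 0 0 -0.008 0 0 0; 0.3 0 0 -0.016 0 0 0; 0.3 0 0 -0.016 0 0 0; 0.3 0 0 -0.016 0 0 0")

```text
clock: 4.45
eef_pos: [0.5525, -0.3501, 0.0645]
tool_rot: [0.765, 0.644, -0.0, -0.001]
ft_force: [0.6, 0.7, -0.5]
grip_width: 0.0556
grasp_force: 0.0
```

Call:
step_arm(targets="0.3 0 0 -0.008 0 0 0; 0.3 0 0 -0.016 0 0 0; 0.3 0 0 -0.016 0 0 0; 0.3 0 0 -0.016 0 0 0")

```text
clock: 4.78
eef_pos: [0.5525, -0.3501, 0.0564]
tool_rot: [0.765, 0.644, -0.0, -0.001]
ft_force: [-0.1, 0.1, 0.0]
grip_width: 0.0556
grasp_force: 0.0
```

```bash
python3 - <<'E'
from h import *
S=bot.camera("scene")[:,:,::-1].copy();D=bot.camera("side")[:,:,::-1].copy();w=bot.camera("wrist")[:,:,::-1]
def c(im,u,v,r):return cv2.resize(np.clip(im[v-r*3//4:v+r*3//4,u-r:u+r].astype(float)*1.6,0,255).astype(np.uint8),(400,300),interpolation=cv2.INTER_CUBIC)
cv2.imwrite("pics/c6.png",np.vstack([np.hstack([c(S,312,220,40),c(D,273,245,40)]),np.hstack([c(w,256,254,170),c(w,256,220,80)])]))
E
```

```text
(no output)
```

View pics/c6.png

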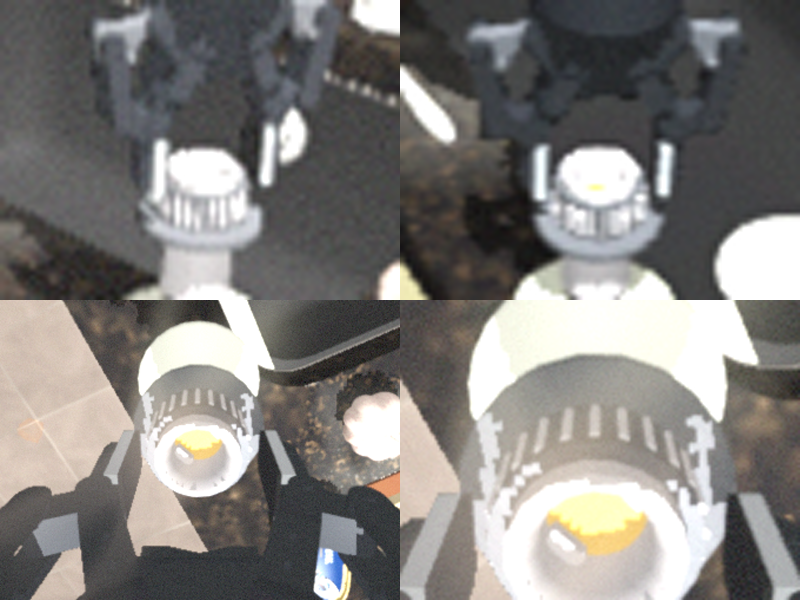

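The fingers straddle the barrel on both sides, with the tips a little above the flange and the palm well clear.

Call:
step_arm(targets="0.3 0 0 -0.006 0 0 0; 0.3 0 0 -0.012 0 0 0; 0.3 0 0 -0.012 0 0 0; 0.3 0 0 -0.012 0 0 0")

```text
clock: 5.27
eef_pos: [0.5525, -0.3501, 0.0505]
tool_rot: [0.765, 0.644, -0.0, -0.0]
ft_force: [0.3, -1.2, -0.5]
grip_width: 0.0557
grasp_force: 0.0
```

Call:
step_arm(targets="0.3 0 0 -0.006 0 0 0; 0.3 0 0 -0.012 0 0 0; 0.3 0 0 -0.012 0 0 0; 0.3 0 0 -0.012 0 0 0")

```text
clock: 5.6
eef_pos: [0.5525, -0.3502, 0.0446]
tool_rot: [0.765, 0.644, -0.0, -0.0]
ft_force: [0.6, 0.1, -0.1]
grip_width: 0.0553
grasp_force: 0.0
```

Call:
step_arm(targets="0.3 0 0 -0.006 0 0 0; 0.3 0 0 -0.012 0 0 0; 0.3 0 0 -0.012 0 0 0; 0.3 0 0 -0.012 0 0 0")

```text
clock: 5.93
eef_pos: [0.5532, -0.3505, 0.0395]
tool_rot: [0.765, 0.644, 0.0, 0.0]
ft_force: [-0.1, 0.3, 3.1]
grip_width: 0.0554
grasp_force: 1.7
```

Call:
step_arm(targets="0.3 0 0 -0.006 0 0 0; 0.3 0 0 -0.012 0 0 0; 0.3 0 0 -0.012 0 0 0; 0.3 0 0 -0.012 0 0 0")

```text
clock: 6.27
eef_pos: [0.5532, -0.3506, 0.0339]
tool_rot: [0.765, 0.644, 0.0, 0.001]
ft_force: [-0.4, 1.3, 5.9]
grip_width: 0.0553
grasp_force: 2.6
```

Call:
step_arm(targets="0.3 0 0 -0.004 0 0 0; 0.3 0 0 -0.008 0 0 0; 0.3 0 0 -0.008 0 0 0; 0.3 0 0 -0.008 0 0 0")

```text
clock: 6.6
eef_pos: [0.5532, -0.3506, 0.03]
tool_rot: [0.765, 0.644, 0.0, 0.001]
ft_force: [0.1, -0.2, 4.2]
grip_width: 0.056
grasp_force: 2.4
```

Call:
step_arm(targets="0.3 0 0 -0.003 0 0 0; 0.3 0 0 -0.003 0 0 0; 0.3 0 0 -0.003 0 0 0")

```text
clock: 6.85
eef_pos: [0.5533, -0.3506, 0.0287]
tool_rot: [0.765, 0.644, 0.0, 0.001]
ft_force: [-1.0, 1.2, 7.3]
grip_width: 0.0553
grasp_force: 3.3
```

Call:
step_arm(targets="0.3 0 0 -0.002 0 0 0; 0.3 0 0 -0.002 0 0 0; 0.3 0 0 -0.002 0 0 0")

```text
clock: 7.1
eef_pos: [0.5533, -0.3506, 0.0278]
tool_rot: [0.765, 0.644, 0.0, 0.001]
ft_force: [-1.4, 1.4, 7.6]
grip_width: 0.0558
grasp_force: 3.5
```

Call:
step_arm(targets="0.3 0 0 -0.002 0 0 0; 0.3 0 0 -0.002 0 0 0; 0.3 0 0 -0.002 0 0 0")

```text
clock: 7.35
eef_pos: [0.5533, -0.3506, 0.0269]
tool_rot: [0.765, 0.644, 0.0, 0.001]
ft_force: [-1.4, 0.3, 8.0]
grip_width: 0.0555
grasp_force: 3.6
```

Call:
step_arm(targets="0.3 0 0 -0.001 0 0 0; 0.3 0 0 -0.001 0 0 0; 0.3 0 0 -0.001 0 0 0")

```text
clock: 7.6
eef_pos: [0.5533, -0.3506, 0.0264]
tool_rot: [0.765, 0.644, 0.0, 0.001]
ft_force: [-1.0, 0.1, 7.6]
grip_width: 0.0555
grasp_force: 3.7
```

Call:
step_arm(targets="0.3 0 0 -0.001 0 0 0; 0.3 0 0 -0.001 0 0 0; 0.3 0 0 -0.001 0 0 0")

```text
clock: 7.85
eef_pos: [0.5533, -0.3506, 0.0263]
tool_rot: [0.765, 0.644, 0.0, 0.001]
ft_force: [-0.7, 0.5, 8.4]
grip_width: 0.0556
grasp_force: 4.4
```

Call:
step_arm(targets="0.3 0 0 -0.001 0 0 0; 0.3 0 0 -0.001 0 0 0; 0.3 0 0 -0.001 0 0 0")

```text
clock: 8.1
eef_pos: [0.5533, -0.3507, 0.0262]
tool_rot: [0.765, 0.644, 0.0, 0.001]
ft_force: [-2.6, 1.6, 10.6]
grip_width: 0.0556
grasp_force: 5.3
```

Call:
step_arm(targets="0.3 0 0 -0.001 0 0 0; 0.3 0 0 -0.001 0 0 0; 0.3 0 0 -0.001 0 0 0")

```text
clock: 8.35
eef_pos: [0.5533, -0.3507, 0.0261]
tool_rot: [0.765, 0.644, 0.0, 0.001]
ft_force: [-3.2, 1.4, 12.4]
grip_width: 0.0557
grasp_force: 6.2
```

Call:
step_arm(targets="0.3 0 0 0.01 0 0 0; 0.3 0 0 0.03 0 0 0; 0.3 0 0 0.06 0 0 0; 0.3 0 0 0.12 0 0 0; 0.3 0 0 0.2 0 0 0; 1 0 0 0.28 0 0 0; 1 0 0 0.36 0 0 0; 1 0 0 0.4 0 0 0; 1 0 0 0.4 0 0 0")

```text
clock: 9.1
eef_pos: [0.5552, -0.3518, 0.2308]
tool_rot: [0.765, 0.644, 0.002, 0.006]
ft_force: [0.6, 0.4, 0.4]
grip_width: 0.085
grasp_force: 0.0
```

```bash
python3 - <<'E'
from h import *
i=bot.camera_info("wrist");im=bot.camera("wrist");np.save("i7.npy",i,allow_pickle=True);cv2.imwrite("pics/w7f.png",im[:,:,::-1])
p=proj(i,[.553,-.35,.112]);print(bot.get_obs()["eef_pos"],p)
u,v=map(int,p);y0=v-45;x0=u-60
a=im[y0:y0+90,x0:x0+120];g=cv2.GaussianBlur(cv2.cvtColor(a,cv2.COLOR_RGB2GRAY),(3,3),0);print(x0,y0)
cv2.imwrite("pics/w7.png",cv2.resize(a[:,:,::-1],(800,600),interpolation=cv2.INTER_CUBIC))
E
```

```text
[ 0.55430545 -0.35119786  0.22729657] [251.72325317 174.69138723]
191 129
```

```bash
python3 - <<'E'
from h import *
for f,n in(("i2.npy","w2f"),("i7.npy","w7f")):
    i=np.load(f,allow_pickle=True).item();im=cv2.imread(f"pics/{n}.png")[:,:,::-1]
    p=proj(i,[.553,-.35,.112])
    print(n,p.round(1),[np.round(proj(i,[.553,-.35,.112-h])-p,1).tolist() for h in(.013,.02,.029,.039)])
    print(brass(im,p[0],p[1],25))
    # radial profile straight down column from mouth: gray
    g=cv2.cvtColor(np.ascontiguousarray(im),cv2.COLOR_RGB2GRAY).astype(int)
    u,v=int(round(p[0])),int(round(p[1]));print("col",g[v-50:v+35,u-1:u+2].mean(1).astype(int).tolist());print("row-3",g[v-4:v-1,u-42:u+43].mean(0).astype(int).tolist())
E
```

```text
w2f [256.4 185.9] [[-0.0, -3.8], [-0.0, -5.7], [-0.0, -8.0], [-0.0, -10.4]]
(np.float64(256.02952029520293), np.float64(179.8228782287823), 271)
col [162, 162, 163, 162, 164, 165, 165, 163, 149, 115, 82, 77, 76, 76, 76, 77, 77, 77, 76, 89, 98, 103, 126, 117, 131, 131, 118, 100, 105, 138, 202, 233, 222, 198, 190, 215, 224, 224, 225, 225, 225, 226, 226, 226, 226, 225, 225, 224, 206, 163, 136, 131, 133, 132, 130, 128, 128, 129, 131, 130, 136, 141, 145, 151, 179, 237, 234, 192, 162, 158, 137, 108, 92, 89, 86, 84, 85, 84, 80, 82, 78, 79, 77, 78, 79]
row-3 [127, 125, 116, 97, 88, 89, 89, 89, 89, 88, 87, 98, 130, 144, 147, 148, 149, 151, 152, 151, 154, 153, 157, 193, 237, 229, 185, 166, 151, 135, 120, 126, 157, 187, 176, 162, 157, 177, 192, 212, 224, 224, 218, 213, 213, 212, 211, 208, 184, 144, 135, 135, 132, 127, 127, 136, 152, 167, 186, 218, 238, 210, 163, 155, 156, 166, 175, 160, 152, 150, 148, 148, 139, 110, 87, 84, 83, 86, 87, 88, 90, 85, 85, 78, 74]
w7f [251.7 174.7] [[0.0, -3.0], [0.0, -4.6], [0.0, -6.4], [0.1, -8.4]]
(np.float64(250.95015576323988), np.float64(170.7196261682243), 321)
col [154, 160, 160, 160, 161, 161, 161, 162, 162, 162, 162, 160, 130, 85, 74, 75, 73, 74, 74, 75, 75, 80, 80, 82, 79, 74, 71, 74, 89, 105, 115, 144, 211, 228, 212, 193, 204, 219, 222, 223, 223, 223, 223, 224, 224, 224, 224, 224, 224, 225, 224, 225, 222, 190, 139, 123, 122, 120, 122, 130, 137, 148, 182, 232, 224, 182, 138, 101, 79, 77, 77, 75, 75, 75, 75, 75, 74, 74, 73, 72, 73, 75, 73, 75, 73]
row-3 [130, 129, 128, 123, 104, 81, 76, 79, 79, 81, 83, 82, 81, 79, 95, 125, 142, 145, 145, 146, 148, 150, 150, 160, 198, 234, 216, 177, 155, 142, 146, 182, 208, 223, 224, 224, 224, 224, 225, 225, 225, 224, 224, 224, 224, 224, 224, 224, 224, 221, 210, 191, 137, 140, 159, 182, 217, 236, 195, 156, 152, 154, 150, 147, 146, 147, 143, 129, 95, 78, 76, 76, 77, 77, 78, 81, 83, 82, 82, 78, 74, 72, 70, 73, 73]
```

The brass disc is now full and round, where the jaws half covered it before. The valve has risen, so the sleeve is caught. Next is the cartridge.

Call:
step_arm(targets="1 -0.08 0.56 0.04 0 0 0; 1 -0.08 0.56 0.04 0 0 0; 1 -0.08 0.56 0.04 0 0 0; 1 -0.08 0.56 0.04 0 0 0; 1 -0.08 0.56 0.04 0 0 0; 1 -0.08 0.56 0.04 0 0 0; 1 -0.08 0.56 0.04 0 0 0; 1 -0.08 0.56 0.04 0 0 0")

```text
clock: 9.82
eef_pos: [0.5108, -0.0647, 0.2426]
tool_rot: [0.763, 0.647, -0.0, -0.002]
ft_force: [-0.2, 0.3, 0.9]
grip_width: 0.085
grasp_force: 0.0
```

Call:
step_arm(targets="1 -0.08 0.56 0 0 0 0; 1 -0.08 0.56 0 0 0 0; 1 -0.08 0.56 0 0 0 0; 1 -0.08 0.56 0 0 0 0; 1 -0.08 0.56 0 0 0 0; 1 -0.08 0.56 0 0 0 0; 1 -0.08 0.56 0 0 0 0; 1 -0.08 0.56 0 0 0 0; 1 -0.08 0.56 0 0 0 0")

```text
clock: 10.57
eef_pos: [0.4716, 0.2107, 0.2416]
tool_rot: [0.764, 0.645, -0.002, -0.0]
ft_force: [-0.3, 0.2, 0.3]
grip_width: 0.0855
grasp_force: 0.0
```

```bash
python3 - <<'E'
from h import *
i=bot.camera_info("wrist");im=bot.camera("wrist");np.save("i8.npy",i,allow_pickle=True);cv2.imwrite("pics/w8.png",im[:,:,::-1])
print(bot.get_obs()["eef_pos"],proj(i,[.472,.205,.126]),proj(i,[.433,.279,.0585]))
h=cv2.cvtColor(im,cv2.COLOR_RGB2HSV);m=cv2.inRange(h,(0,0,150),(180,50,255))
for c in sorted(cv2.findContours(m,0,1)[0],key=cv2.contourArea)[::-1][:8]: print(cv2.contourArea(c),cv2.boundingRect(c))
E
```

```text
[0.47199055 0.20955175 0.24184648] [256.72844853 181.90448552] [215.76706422 114.87796473]
2882.0 (235, 158, 103, 189)
2871.5 (27, 218, 75, 90)
1314.5 (370, 227, 45, 40)
761.5 (199, 97, 32, 32)
357.0 (449, 0, 61, 23)
283.0 (268, 305, 26, 31)
179.0 (49, 281, 18, 23)
161.5 (89, 354, 25, 12)
```

View pics/w8.png

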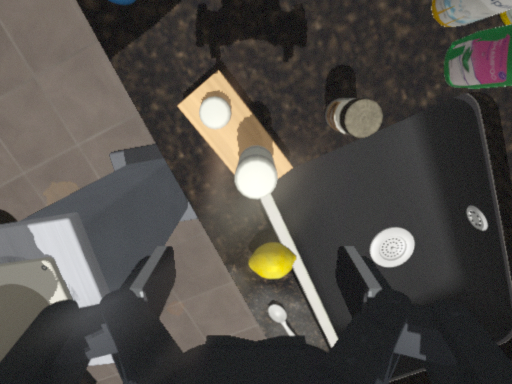

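The cartridge top is centred at (256.5,178), the cap at (215,112), the spice jar at (360,117) and the lemon at (272,261). The fingers along x have clear space to descend.

Call:
step_arm(targets="1 0 -0.002 -0.07 0 0 0; 1 0 -0.002 -0.14 0 0 0; 1 0 -0.002 -0.2 0 0 0; 1 0 -0.002 -0.26 0 0 0; 1 0 -0.002 -0.31 0 0 0; 1 0 -0.002 -0.35 0 0 0; 1 0 -0.002 -0.38 0 0 0; 1 0 -0.002 -0.38 0 0 0; 1 0 -0.002 -0.38 0 0 0")

```text
clock: 11.37
eef_pos: [0.4721, 0.2067, 0.0525]
tool_rot: [0.766, 0.643, -0.002, -0.0]
ft_force: [0.6, -0.1, -0.1]
grip_width: 0.0855
grasp_force: 0.0
```

Call:
step_arm(targets="1 0 0 -0.01 0 0 0; 1 0 0 -0.02 0 0 0; 1 0 0 -0.03 0 0 0; 1 0 0 -0.04 0 0 0; 1 0 0 -0.04 0 0 0; 1 0 0 -0.04 0 0 0")

```text
clock: 11.87
eef_pos: [0.4725, 0.2087, 0.0333]
tool_rot: [0.765, 0.644, -0.0, -0.0]
ft_force: [0.3, 0.3, 0.2]
grip_width: 0.0854
grasp_force: 0.0
```

Now close.

Call:
step_arm(targets="-0.2 0 0 0 0 0 0; -0.2 0 0 0 0 0 0; -0.2 0 0 0 0 0 0; -0.2 0 0 0 0 0 0; -0.2 0 0 0 0 0 0; -0.2 0 0 0 0 0 0; -0.2 0 0 0 0 0 0; -0.2 0 0 0 0 0 0")

```text
clock: 12.53
eef_pos: [0.4728, 0.2089, 0.034]
tool_rot: [0.765, 0.644, 0.0, -0.0]
ft_force: [-2.4, 1.0, 6.1]
grip_width: 0.047
grasp_force: 56.7
```

```bash
python3 - <<'E'
from h import *
o=bot.get_obs();print(o["eef_pos"],o["ft_force"],o["grip_width"],o["grasp_force"])
for n in("wrist","side"):cv2.imwrite(f"pics/g_{n}.png",bot.camera(n)[:,:,::-1])
# side view: whitish cartridge bbox near old one
im=cv2.imread("pics/g_side.png");d=bot.camera_info("side");print(proj(d,[.472,.205,.126]),proj(d,[.472,.205,.04]))
i=bot.camera_info("wrist");w=cv2.imread("pics/g_wrist.png");m=cv2.inRange(cv2.cvtColor(w,cv2.COLOR_BGR2HSV),(0,0,150),(180,50,255))
for c in sorted(cv2.findContours(m,0,1)[0],key=cv2.contourArea)[::-1][:4]: print(cv2.contourArea(c),cv2.boundingRect(c))
print(proj(i,[.472,.209,.126]))
E
```

```text
[0.47281614 0.20892655 0.03399565] [-2.43539821  0.97908275  6.11073108] 0.046954433052782144 56.7008775472641
[216.76150737 154.62237134] [217.93907226 174.18832497]
5188.5 (207, 271, 102, 70)
3255.0 (123, 92, 65, 68)
1938.5 (412, 276, 59, 50)
687.0 (428, 118, 28, 55)
[252.78335233 321.60439321]
```

Call:
step_arm(targets="-0.2 0 0 0.03 0 0 0; -0.2 0 0 0.06 0 0 0; -0.2 0 0 0.1 0 0 0; -0.2 0 0 0.16 0 0 0; -0.2 0 0 0.22 0 0 0; -0.2 0 0 0.28 0 0 0; -0.2 0 0 0.32 0 0 0; -0.2 0 0 0.32 0 0 0; -0.2 0 0 0.32 0 0 0")

```text
clock: 13.38
eef_pos: [0.4735, 0.2089, 0.1937]
tool_rot: [0.765, 0.644, 0.001, 0.0]
ft_force: [0.1, 1.2, -2.0]
grip_width: 0.047
grasp_force: 57.3
```

Call:
step_arm(targets="-0.2 0.02 -0.07 0 0 0 0; -0.2 0.03 -0.14 0 0 0 0; -0.2 0.04 -0.21 0 0 0 0; -0.2 0.05 -0.28 0 0 0 0; -0.2 0.06 -0.35 0 0 0 0; -0.2 0.07 -0.42 0 0 0 0; -0.2 0.08 -0.49 0 0 0 0; -0.2 0.08 -0.56 0 0 0 0; -0.2 0.08 -0.56 0 0 0 0; -0.2 0.08 -0.56 0 0 0 0")

```text
clock: 14.22
eef_pos: [0.5112, -0.0731, 0.1906]
tool_rot: [0.766, 0.642, -0.002, -0.002]
ft_force: [0.2, -0.2, -2.9]
grip_width: 0.0471
grasp_force: 57.3
```

Call:
step_arm(targets="-0.2 0.02 -0.07 0 0 0 0; -0.2 0.03 -0.14 0 0 0 0; -0.2 0.04 -0.21 0 0 0 0; -0.2 0.05 -0.28 0 0 0 0; -0.2 0.06 -0.35 0 0 0 0; -0.2 0.07 -0.42 0 0 0 0; -0.2 0.08 -0.48 0 0 0 0; -0.2 0.08 -0.52 0 0 0 0; -0.2 0.08 -0.52 0 0 0 0; -0.2 0.08 -0.52 0 0 0 0")

```text
clock: 15.05
eef_pos: [0.5523, -0.3306, 0.1908]
tool_rot: [0.765, 0.644, -0.0, -0.002]
ft_force: [0.7, 1.5, -2.1]
grip_width: 0.0468
grasp_force: 57.7
```

Call:
step_arm(targets="-0.2 0.002 -0.02 -0.02 0 0 0; -0.2 0.002 -0.037 -0.04 0 0 0; -0.2 0.002 -0.037 -0.05 0 0 0; -0.2 0.002 -0.037 -0.05 0 0 0; -0.2 0.002 -0.037 -0.05 0 0 0")

```text
clock: 15.47
eef_pos: [0.5533, -0.3489, 0.1674]
tool_rot: [0.765, 0.644, -0.0, -0.001]
ft_force: [-0.7, 0.8, -2.3]
grip_width: 0.047
grasp_force: 57.6
```

```bash
python3 - <<'E'
from h import *
o=bot.get_obs();e=o["eef_pos"];print(e,o["tool_rot"],o["ft_force"])
s=bot.camera_info("scene");d=bot.camera_info("side");bs={}
tz=.0085+e[2]-.034;print("tip z",tz)
for n,i in(("scene",s),("side",d)):
    im=bot.camera(n);cv2.imwrite(f"pics/p_{n}.png",im[:,:,::-1])
    g=cv2.cvtColor(im,cv2.COLOR_RGB2GRAY).astype(int)
    for nm,z in(("top",tz+.1175),("low body",tz+.036),("plug",tz+.02),("plug2",tz+.004)):
        u,v=np.round(proj(i,[.5535,-.349,z])).astype(int)
        print(n,nm,(u,v),g[v,u-14:u+15].tolist())
    u,v=np.round(proj(i,[.5535,-.349,.125])).astype(int);print("col",v-20,g[v-20:v+25,u].tolist())
    for z in(.112,.107):
      u,v=np.round(proj(i,[.5535,-.349,z])).astype(int);print("mouthrow",(u,v),g[v,u-14:u+15].tolist())
E
```

```text
[ 0.55332805 -0.34885287  0.16740031] [ 7.64791053e-01  6.44277246e-01 -2.47587020e-04 -1.18920277e-03] [-0.73225557  0.82485758 -2.26392595]
tip z 0.1419003092126449
scene top (np.int64(317), np.int64(171)) [54, 46, 43, 49, 53, 44, 42, 40, 64, 139, 207, 214, 212, 212, 230, 244, 230, 243, 220, 213, 214, 210, 137, 62, 55, 59, 60, 64, 63]
scene low body (np.int64(315), np.int64(200)) [44, 46, 46, 48, 80, 139, 162, 175, 181, 179, 186, 184, 182, 184, 184, 186, 186, 188, 193, 195, 200, 199, 167, 118, 76, 91, 56, 41, 49]
scene plug (np.int64(315), np.int64(205)) [51, 48, 46, 45, 48, 47, 42, 45, 72, 129, 142, 159, 165, 176, 180, 182, 176, 164, 139, 92, 79, 54, 43, 44, 45, 46, 49, 44, 47]
scene plug2 (np.int64(314), np.int64(211)) [49, 50, 50, 45, 48, 47, 51, 50, 47, 76, 118, 126, 129, 136, 159, 140, 163, 126, 67, 46, 43, 67, 140, 174, 167, 172, 180, 205, 226]
col 198 [200, 177, 184, 208, 209, 209, 202, 176, 141, 141, 142, 140, 138, 159, 178, 153, 68, 44, 48, 50, 45, 53, 115, 174, 190, 183, 180, 194, 202, 190, 190, 190, 192, 175, 136, 137, 136, 125, 125, 119, 112, 120, 134, 131, 116]
mouthro
[... 902 characters left out ...]
) [46, 46, 45, 45, 45, 46, 47, 46, 45, 48, 76, 106, 110, 115, 115, 111, 110, 108, 85, 47, 42, 44, 44, 42, 45, 44, 44, 45, 45]
col 224 [229, 229, 230, 231, 230, 176, 202, 228, 231, 231, 215, 144, 123, 122, 115, 119, 171, 77, 42, 45, 76, 125, 127, 124, 131, 177, 217, 216, 221, 246, 203, 196, 197, 195, 145, 105, 112, 111, 107, 106, 107, 103, 121, 124, 117]
mouthrow (np.int64(273), np.int64(248)) [27, 27, 28, 33, 40, 50, 120, 183, 192, 187, 183, 156, 126, 126, 131, 167, 191, 183, 184, 210, 186, 75, 43, 42, 44, 45, 44, 45, 46]
mouthrow (np.int64(273), np.int64(249)) [24, 26, 27, 24, 30, 49, 127, 182, 165, 163, 190, 179, 167, 173, 177, 206, 194, 173, 157, 179, 189, 131, 54, 42, 46, 45, 44, 43, 45]
```

Plug and mouth line up to within about 0.3 px in both fixed views, so I'll descend and feel for contact.

Call:
step_arm(targets="-0.2 0 0 -0.012 0 0 0; -0.2 0 0 -0.024 0 0 0; -0.2 0 0 -0.036 0 0 0; -0.2 0 0 -0.044 0 0 0; -0.2 0 0 -0.044 0 0 0; -0.2 0 0 -0.044 0 0 0")

```text
clock: 16.07
eef_pos: [0.5535, -0.3496, 0.1458]
tool_rot: [0.765, 0.644, -0.0, -0.001]
ft_force: [-0.7, 0.4, -2.3]
grip_width: 0.047
grasp_force: 57.7
```

Call:
step_arm(targets="-0.2 0 0 -0.004 0 0 0; -0.2 0 0 -0.004 0 0 0; -0.2 0 0 -0.004 0 0 0")

```text
clock: 16.32
eef_pos: [0.5539, -0.3499, 0.1447]
tool_rot: [0.765, 0.644, 0.0, 0.0]
ft_force: [0.3, -0.2, -1.7]
grip_width: 0.0467
grasp_force: 57.7
```

Call:
step_arm(targets="-0.2 0 0 -0.004 0 0 0; -0.2 0 0 -0.004 0 0 0; -0.2 0 0 -0.004 0 0 0")

```text
clock: 16.57
eef_pos: [0.5538, -0.3498, 0.1424]
tool_rot: [0.765, 0.644, -0.0, -0.0]
ft_force: [-0.4, -0.3, -1.7]
grip_width: 0.0469
grasp_force: 57.7
```

Call:
step_arm(targets="-0.2 0 0 -0.004 0 0 0; -0.2 0 0 -0.004 0 0 0; -0.2 0 0 -0.004 0 0 0")

```text
clock: 16.82
eef_pos: [0.5537, -0.3497, 0.1403]
tool_rot: [0.765, 0.644, -0.0, -0.0]
ft_force: [0.2, 0.4, -1.9]
grip_width: 0.0469
grasp_force: 57.7
```

Call:
step_arm(targets="-0.2 0 0 -0.004 0 0 0; -0.2 0 0 -0.004 0 0 0; -0.2 0 0 -0.004 0 0 0")

```text
clock: 17.07
eef_pos: [0.5537, -0.3497, 0.1383]
tool_rot: [0.765, 0.644, -0.0, -0.0]
ft_force: [-0.4, -0.2, -2.1]
grip_width: 0.0467
grasp_force: 57.7
```

Call:
step_arm(targets="-0.2 0 0 -0.004 0 0 0; -0.2 0 0 -0.004 0 0 0; -0.2 0 0 -0.004 0 0 0")

```text
clock: 17.32
eef_pos: [0.5537, -0.3497, 0.1363]
tool_rot: [0.765, 0.644, -0.0, -0.0]
ft_force: [0.2, 0.0, -2.4]
grip_width: 0.0468
grasp_force: 57.7
```

Call:
step_arm(targets="-0.2 0 0 -0.004 0 0 0; -0.2 0 0 -0.004 0 0 0; -0.2 0 0 -0.004 0 0 0")

```text
clock: 17.57
eef_pos: [0.5537, -0.3497, 0.1343]
tool_rot: [0.765, 0.644, -0.0, -0.0]
ft_force: [-0.2, 0.1, -2.4]
grip_width: 0.0467
grasp_force: 57.7
```

Call:
step_arm(targets="-0.2 0 0 -0.004 0 0 0; -0.2 0 0 -0.004 0 0 0; -0.2 0 0 -0.004 0 0 0")

```text
clock: 17.82
eef_pos: [0.5537, -0.3497, 0.1323]
tool_rot: [0.765, 0.644, -0.0, -0.0]
ft_force: [-0.1, -0.5, -2.7]
grip_width: 0.047
grasp_force: 57.7
```

Call:
step_arm(targets="-0.2 0 0 -0.004 0 0 0; -0.2 0 0 -0.004 0 0 0; -0.2 0 0 -0.004 0 0 0")

```text
clock: 18.07
eef_pos: [0.5537, -0.3497, 0.1303]
tool_rot: [0.765, 0.644, -0.0, -0.0]
ft_force: [-0.7, -0.1, -2.4]
grip_width: 0.047
grasp_force: 57.7
```

Call:
step_arm(targets="-0.2 0 0 -0.004 0 0 0; -0.2 0 0 -0.004 0 0 0; -0.2 0 0 -0.004 0 0 0")

```text
clock: 18.32
eef_pos: [0.554, -0.3498, 0.1289]
tool_rot: [0.765, 0.644, 0.0, 0.0]
ft_force: [0.1, 0.1, -0.4]
grip_width: 0.0469
grasp_force: 57.6
```

Call:
step_arm(targets="-0.2 0 0 -0.004 0 0 0; -0.2 0 0 -0.004 0 0 0; -0.2 0 0 -0.004 0 0 0")

```text
clock: 18.57
eef_pos: [0.5536, -0.3496, 0.1259]
tool_rot: [0.765, 0.644, -0.0, -0.0]
ft_force: [-0.5, 0.6, -2.7]
grip_width: 0.0469
grasp_force: 57.9
```

Call:
step_arm(targets="-0.2 0 0 -0.004 0 0 0; -0.2 0 0 -0.004 0 0 0; -0.2 0 0 -0.004 0 0 0")

```text
clock: 18.82
eef_pos: [0.5535, -0.3496, 0.1237]
tool_rot: [0.765, 0.644, -0.0, -0.001]
ft_force: [-0.2, 0.4, -2.3]
grip_width: 0.0469
grasp_force: 58.0
```

Call:
step_arm(targets="-0.2 0 0 -0.004 0 0 0; -0.2 0 0 -0.004 0 0 0; -0.2 0 0 -0.004 0 0 0")

```text
clock: 19.07
eef_pos: [0.5536, -0.3496, 0.1221]
tool_rot: [0.765, 0.644, -0.0, -0.0]
ft_force: [-0.1, 1.8, -3.2]
grip_width: 0.047
grasp_force: 58.0
```

Call:
step_arm(targets="-0.2 0 0 -0.004 0 0 0; -0.2 0 0 -0.004 0 0 0; -0.2 0 0 -0.004 0 0 0")

```text
clock: 19.32
eef_pos: [0.5538, -0.3497, 0.1208]
tool_rot: [0.765, 0.644, 0.0, 0.0]
ft_force: [-1.2, 2.2, 0.1]
grip_width: 0.0468
grasp_force: 58.0
```

Call:
step_arm(targets="-0.2 0 0 -0.004 0 0 0; -0.2 0 0 -0.004 0 0 0; -0.2 0 0 -0.004 0 0 0")

```text
clock: 19.57
eef_pos: [0.5539, -0.3498, 0.119]
tool_rot: [0.765, 0.644, 0.0, 0.0]
ft_force: [-1.8, 1.8, 2.7]
grip_width: 0.0471
grasp_force: 58.1
```

Call:
step_arm(targets="-0.2 -0.001 0.001 -0.003 0 0 0; -0.2 -0.001 0.001 -0.003 0 0 0; -0.2 -0.001 0.001 -0.003 0 0 0")

```text
clock: 19.82
eef_pos: [0.5538, -0.3496, 0.1174]
tool_rot: [0.765, 0.644, 0.0, 0.001]
ft_force: [-0.2, 1.9, 2.9]
grip_width: 0.0466
grasp_force: 58.1
```

Call:
step_arm(targets="-0.2 0 0 -0.003 0 0 0; -0.2 0 0 -0.003 0 0 0; -0.2 0 0 -0.003 0 0 0")

```text
clock: 20.07
eef_pos: [0.5537, -0.3495, 0.1155]
tool_rot: [0.765, 0.644, 0.0, 0.0]
ft_force: [-0.5, 1.0, 3.8]
grip_width: 0.047
grasp_force: 58.1
```

Call:
step_arm(targets="-0.2 0 0.001 -0.004 0 0 0; -0.2 0 0.001 -0.004 0 0 0; -0.2 0 0.001 -0.004 0 0 0")

```text
clock: 20.32
eef_pos: [0.5537, -0.3493, 0.1132]
tool_rot: [0.765, 0.644, -0.0, 0.0]
ft_force: [0.7, -1.1, 1.3]
grip_width: 0.0468
grasp_force: 57.9
```

Call:
step_arm(targets="-0.2 0 0 -0.004 0 0 0; -0.2 0 0 -0.004 0 0 0; -0.2 0 0 -0.004 0 0 0")

```text
clock: 20.57
eef_pos: [0.5536, -0.3492, 0.1113]
tool_rot: [0.765, 0.644, -0.0, 0.0]
ft_force: [1.2, -0.5, 1.9]
grip_width: 0.047
grasp_force: 57.9
```

Call:
step_arm(targets="-0.2 0 0 -0.003 0 0 0; -0.2 0 0 -0.003 0 0 0; -0.2 0 0 -0.003 0 0 0")

```text
clock: 20.82
eef_pos: [0.5536, -0.3491, 0.11]
tool_rot: [0.765, 0.644, 0.0, 0.0]
ft_force: [0.6, -0.7, 3.1]
grip_width: 0.047
grasp_force: 58.0
```

Call:
step_arm(targets="-0.2 0 0 -0.002 0 0 0; -0.2 0 0 -0.002 0 0 0; -0.2 0 0 -0.002 0 0 0")

```text
clock: 21.07
eef_pos: [0.5535, -0.3483, 0.1086]
tool_rot: [0.765, 0.644, 0.0, -0.0]
ft_force: [0.5, 0.5, -0.4]
grip_width: 0.0468
grasp_force: 57.9
```

Call:
step_arm(targets="-0.2 0 0 -0.002 0 0 0; -0.2 0 0 -0.002 0 0 0; -0.2 0 0 -0.002 0 0 0")

```text
clock: 21.32
eef_pos: [0.5532, -0.3484, 0.1078]
tool_rot: [0.765, 0.644, 0.0, -0.0]
ft_force: [1.7, 0.9, 2.3]
grip_width: 0.047
grasp_force: 58.0
```

Call:
step_arm(targets="-0.2 0 0 -0.001 0 0 0; -0.2 0 0 -0.001 0 0 0; -0.2 0 0 -0.001 0 0 0")

```text
clock: 21.57
eef_pos: [0.5531, -0.3486, 0.1074]
tool_rot: [0.765, 0.644, -0.0, -0.0]
ft_force: [-0.3, 1.5, 3.4]
grip_width: 0.047
grasp_force: 58.1
```

Call:
step_arm(targets="-0.2 0 0 -0.001 0 0 0; -0.2 0 0 -0.001 0 0 0; -0.2 0 0 -0.001 0 0 0")

```text
clock: 21.82
eef_pos: [0.5532, -0.3487, 0.1069]
tool_rot: [0.765, 0.644, -0.0, -0.0]
ft_force: [0.1, 0.6, 2.5]
grip_width: 0.0466
grasp_force: 58.1
```

Call:
step_arm(targets="-0.2 0 0 -0.001 0 0 0; -0.2 0 0 -0.001 0 0 0; -0.2 0 0 -0.001 0 0 0")

```text
clock: 22.07
eef_pos: [0.5532, -0.3488, 0.1067]
tool_rot: [0.765, 0.644, -0.0, 0.0]
ft_force: [-0.8, 1.8, 5.3]
grip_width: 0.0468
grasp_force: 58.2
```

Call:
step_arm(targets="-0.2 0 0 -0.001 0 0 0; -0.2 0 0 -0.001 0 0 0; -0.2 0 0 -0.001 0 0 0")

```text
clock: 22.32
eef_pos: [0.5533, -0.3488, 0.1066]
tool_rot: [0.765, 0.644, 0.0, 0.0]
ft_force: [-1.0, 1.0, 7.2]
grip_width: 0.047
grasp_force: 58.4
```

Call:
step_arm(targets="-0.2 0 0 -0.002 0 0 0; -0.2 0 0 -0.002 0 0 0; -0.2 0 0 -0.002 0 0 0")

```text
clock: 22.57
eef_pos: [0.5534, -0.3489, 0.1065]
tool_rot: [0.765, 0.644, 0.0, 0.001]
ft_force: [-2.7, 0.8, 9.3]
grip_width: 0.0467
grasp_force: 58.8
```

```bash
python3 - <<'E'
from h import *
cv2.imwrite("pics/h_side.png",bot.camera("side")[:,:,::-1]);cv2.imwrite("pics/h_scene.png",bot.camera("scene")[:,:,::-1])
for n in("side","scene"):
  A=[cv2.imread(f"pics/{k}.png",0).astype(float) for k in(n+"0","p_"+n,"h_"+n)]
  u,v=(273,258) if n=="side" else (312,234)
  # flange region NCC-free: mean abs diff against forward / back images in lower sleeve area
  sl=(slice(v,v+14),slice(u-14,u+15))
  print(n,"diff to forward",np.abs(A[2][sl]-A[0][sl]).mean(),"to back",np.abs(A[2][sl]-A[1][sl]).mean(),"fwd-back",np.abs(A[0][sl]-A[1][sl]).mean())
  for a in A: print(a[v-10:v+18,u-10].astype(int).tolist())
print(bot.get_obs()["ft_force"])
E
```

```text
side diff to forward 5.044334975369458 to back 17.20935960591133 fwd-back 17.86945812807882
[46, 52, 84, 95, 107, 118, 123, 128, 151, 136, 122, 124, 126, 127, 124, 94, 55, 22, 24, 68, 125, 132, 131, 133, 131, 143, 221, 254]
[40, 29, 21, 37, 60, 79, 90, 101, 140, 132, 111, 97, 115, 111, 120, 123, 123, 109, 79, 75, 120, 127, 128, 128, 129, 132, 183, 249]
[46, 33, 42, 67, 80, 106, 128, 124, 145, 130, 107, 117, 122, 123, 117, 91, 59, 22, 21, 65, 120, 126, 126, 124, 125, 137, 213, 254]
scene diff to forward 4.970443349753695 to back 13.125615763546797 fwd-back 15.18472906403941
[47, 51, 55, 62, 71, 75, 68, 72, 98, 120, 126, 116, 91, 68, 60, 60, 56, 60, 58, 58, 52, 26, 28, 86, 121, 130, 129, 127]
[51, 53, 55, 58, 61, 67, 66, 72, 79, 68, 78, 107, 132, 135, 122, 94, 72, 61, 65, 60, 53, 26, 33, 91, 129, 138, 138, 138]
[52, 51, 58, 65, 68, 68, 71, 98, 127, 128, 131, 123, 95, 69, 63, 62, 63, 59, 64, 62, 50, 25, 34, 92, 128, 134, 132, 135]
[-0.85890204  2.03828373  8.63905678]
```

The sleeve is forward again in both views, so the cartridge is locked. I'll ease off, open and retreat.

Call:
step_arm(targets="-0.2 0 0 0.004 0 0 0; -0.2 0 0 0.005 0 0 0; 0.3 0 0 0.005 0 0 0; 0.6 0 0 0.005 0 0 0; 1 0 0 0.005 0 0 0; 1 0 0 0.005 0 0 0; 1 0 0 0.005 0 0 0; 1 0 0 0.005 0 0 0; 1 0 0 0.005 0 0 0")

```text
clock: 23.42
eef_pos: [0.5533, -0.3488, 0.1073]
tool_rot: [0.765, 0.644, -0.0, -0.0]
ft_force: [-0.1, -0.7, -0.1]
grip_width: 0.0853
grasp_force: 0.0
```

Call:
step_arm(targets="1 0 0 0.04 0 0 0; 1 0 0 0.1 0 0 0; 1 0 0 0.17 0 0 0; 1 0 0 0.24 0 0 0; 1 0 0 0.3 0 0 0; 1 0 0 0.36 0 0 0; 1 -0.05 0.05 0.38 0 0 0; 1 -0.1 0.1 0.38 0 0 0; 1 -0.1 0.1 0.38 0 0 0; 1 -0.1 0.1 0.38 0 0 0")

```text
clock: 24.25
eef_pos: [0.5017, -0.2974, 0.2977]
tool_rot: [0.765, 0.644, -0.0, -0.001]
ft_force: [0.2, -0.5, -0.4]
grip_width: 0.0856
grasp_force: 0.0
```

```bash
python3 - <<'E'
from h import *
cv2.imwrite("pics/f_side.png",bot.camera("side")[:,:,::-1]);cv2.imwrite("pics/f_scene.png",bot.camera("scene")[:,:,::-1])
o=bot.get_obs();print(o["clock"],o["eef_pos"],o["ft_force"])
for n in("side","scene"):
  A=[cv2.imread(f"pics/{k}.png",0).astype(float) for k in(n+"0","p_"+n,"f_"+n)];i=bot.camera_info(n)
  u,v=(273,258) if n=="side" else (312,234)
  sl=(slice(v,v+14),slice(u-14,u+15))
  print(n,[np.abs(A[2][sl]-A[k][sl]).mean().round(1) for k in(0,1)])
  for z in (.195,.17,.145):
    u,v=proj(i,[.553,-.349,z]);r=A[2][int(round(v)),int(round(u))-15:int(round(u))+16]
    x=np.nonzero(r>110)[0];print(z,u.round(1),"center",(x[0]+x[-1])/2-15+round(u),len(x))
E
```

```text
24.35 [ 0.50381819 -0.29911411  0.29811611] [-0.11169735  0.5481366  -0.13822923]
side [np.float64(2.4), np.float64(18.5)]
0.195 273.5 center 273.5 20
0.17 273.3 center 273.5 18
0.145 273.0 center 273.5 18
scene [np.float64(6.9), np.float64(13.1)]
0.195 315.2 center 315.0 19
0.17 314.6 center 314.0 19
0.145 313.9 center 317.0 25
```

The sleeve is forward, the cartridge stands upright on the axis, and the arm is clear.

```bash
python3 -c "
from workcell import bot
print(bot.job_done())"
```

```text
the job is handed in; nothing more can be done
None
```

The cartridge is fitted: it stands upright in the coupler with the sleeve sprung forward and locked, the gripper is clear, and I handed the job in at about 24 s; the hand-in gave no verdict.

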